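# Load the optical filter and snap its dust cover shut

### The arm

A 7-joint arm with a two-finger parallel gripper is mounted at the origin on the work surface. World frame = base frame: x ahead of the robot, y to its left, z up, the work surface at z = 0. Lengths are in m, angles in rad, forces in N, time in s.
With the tool pointing down it reaches from about 0.425 to 0.925 m from the base axis. Payload 6.8 kg.
Tool frame: the origin (TCP) lies between the finger pads; the fingertips stand 17 mm ahead of it and the grasp point (between the pads) lies 2 mm behind it; x points along the fingers, y is the direction in which the jaws open and shut, and the axes are right-handed (so a half turn about x gives the same grasp; the last joint's range is limited). The gripper opens to 85 mm and grips with 20 to 120 N. Pads are 22 mm wide; open, the fingers measure 114 mm over their backs; the gripper's body (76 mm by 85 mm) begins 54 mm behind the grasp point. The pads swing forward as they close: fully open they stand 13 mm farther back than shut.
Start: joints at [-1.264, 0.477, 0.022, 1.555, -0.011, 1.109, -0.083], TCP at [0.272, 0.618, 0.248] pointing down, gripper open.
Joint ranges: [-2.96, 2.96], [-0.34, 2.1], [-1.41, 1.46], [0.24, 2.44], [-1.37, 4.51], [0.17, 1.92], [-2.96, 2.96]. Speed limits (rad/s): [2.39, 2.39, 3.14, 3.14, 3.14, 3.14, 3.14].

### API

Orientations are given as a rotation vector (axis times angle).
In Python, from bench import r gives the robot as it stands. The module is installed in compiled form; this text tells all that it offers.
- The arm moves only by the tool apply_moves, never from a script. Its argument "increments" is text: rows parted by semicolons, each of 7 numbers parted by spaces: the finger opening in mm, from 0 to 85.4, then the shift along the tool's x, y, z normalised to -1 to 1, where 1 is 100 cm, then the turn, a rotation vector about the tool's x, y, z normalised to -1 to 1, where 1 is 0.12 rad. In form: gripper x y z wx wy wz; .... A call has exactly 8 rows; each row shifts and turns the commanded pose from where the row before left it, along the tool's axes as they then stand; what a row does not reach is not made up. A row lasts 1/10 s, in which the tool goes at most 50 mm and 8.59 degrees, less where a joint would pass 70% of its speed; a pose out of reach is approached as far as the arm can. A call with a number of a shift or a turn outside -1 to 1 is refused whole. A call with a gripper value outside its range is refused whole. The fingers move at their own pace and stop on an object; "squeeze" is the grip in N (left out, the last holds). Time passes only in rows, so rows that do not move let the fingers close, or fill a call up. It gives the time, the measured TCP pose, the force and the opening at its end, in the units of the state.
- r.get_obs(): the state, without advancing time (a new reading comes with each control period).
- r.grab_frame(name): name is "scene" or "top"; returns a dict with "color" (400x640x3 uint8, blue, green, red), "fx", "fy", "cx", "cy" (pixels), "origin" and "orientation" of the camera in the world. Camera axes: x right, y up, looking along -z (the intrinsics and any distortion apply to the point x, -y, -z); pixel columns grow to the right and rows downward; lengths in m; the calibration is good to about 2 mm. A picture is of the moment at which its call begins. There is no depth.
- r.hand_in(): hands the job in, once; it reports no verdict.
The state is a dict: "clock": time; "joints": joint angles; "qvel": joint speeds; "tau": joint torques, N m; "tcp_pos": TCP position; "orientation": TCP orientation; "contact_force": force on the tool from outside, world axes, zero at the start; "moment": the same for the moment, N m; "grip_width": finger opening in m.
Only numpy, scipy, OpenCV 4.12 (cv2) and the standard library are available. Lean on these libraries where they do the work, as an engineer would, in place of code of your own. Each camera call takes 0.05 s, during which the arm holds its last target. There are 200 camera calls.

### The job

Take the filter slide with the broad head out of the wooden storage rack and slide it edgewise all the way down into the slot of the black filter holder, then let go of it. Fetch the black dust cover, put it over the filter, and press it down on the holder until it snaps home on both spring catches; keep pressing it firmly down on the holder's flange and finish like that, still pressing, without letting go. Leave the spare slide in the rack and the other things on the table where they are.

Things in the scene. Friction and masses are not known exactly. Their poses are not given: they have to be found in the camera images.
- filter_grip (a point): Filter slide to load: flat aluminium frame with a glass pane, upright in a rack slot, about 90 g. Blade 6 mm thick (own x), 52 wide (own y); on top a head to hold it by, 10 thick (x), 36 wide (y), 86 to 128 mm above the lower edge. This point: centre of the head, 107 mm above the lower edge. z up; a half turn about z changes nothing.
- filter_foot (a point): Middle of the lower edge of the same filter slide. In the rack the blade stands 46 mm deep; it is lifted straight up.
- spare_head (a point): The spare slide, to be left in the other slot of the rack, 70 mm beside the first (which slot is which varies). Same blade, but a narrow head only 16 mm wide; the point is the centre of its head, 107 mm above its lower edge.
- rack: Wooden storage rack, fixed, 130 (x) by 76 (y) by 54 mm high, with two slots open at the top, 7.6 by 56 mm, 70 mm apart at x = -35 and +35 mm, running along its y; slot floor 8 mm above the table. Origin under its centre, on the table.
- holder: Black filter holder, fixed. Origin on the table under it; x across the slot, y along it, z up. Base 80 (x) by 120 (y) by 10 mm; block 36 by 76 mm, top at z = 96 mm, outer top edges bevelled 4 mm. Slot open at the top, 8.5 (x) by 56 (y) mm, the bare-metal mouth widening to 16.5 by 62 over the top 8 mm. Filter home: centre of its head at z = 121 mm, top at z = 142.
- slot_floor (a point): Middle of the floor of the holder's slot, 14 mm above the table; the filter's lower edge rests here when fully home.
- seat: Aluminium flange round the holder's block, part of the holder (same origin and axes as the holder), 54 (x) by 100 (y) mm, top face at z = 66 mm. The rim of the cover lands on it.
- catch_left (a joint): Spring catch, a sloping steel tongue on the +y face of the block, z = 72 to 85 mm; value = how far it is pushed in (m), 0 free, 0.008 at most. The descending cover pushes it in about 3.5 mm, then it jumps back to near 0 in the cover's window. Pressing the cover on takes about 5 to 15 N in all, which drops suddenly 3 to 9 mm above home; the catches then draw the cover down.
- catch_right (a joint): The same catch on the -y face of the block.
- cover_grip (a point): Dust cover: hollow black plastic box, open below, standing loose on the table, about 100 g. Outside 46 (x) by 87 (y) by 84 mm tall; inside 40 by 81, 80 deep; a snap window near the rim in each short wall. This point: on its middle axis, 62 mm above the rim, 22 below the top: good height to grip. It fits with x along the holder's x, either way round; home, this point is at z = 128 mm of the holder. Catches first touched at about 144.
- lens_mount_top (a point): A small lens on a post (about 50 by 50 mm, 110 mm tall), to be left alone: top of its post.
- post_base_center (a point): A loose steel post, 44 mm across and 50 mm tall, standing near the robot, to be left alone: its centre.
- driver: A screwdriver lying on the table, to be left alone: origin under its middle.
There are look-alikes about, which are no part of the job. Leave any blue or turquoise look-alike of the holder alone.

How it is judged:
On the way:
1. the broad-headed filter slide stands fully home in the holder's slot and has been let go (distance between filter_foot and slot_floor below 0.0045 m and angle between the z axis of filter_grip and the z axis of holder, either way round below 0.08 rad and contact force between the fingers and filter below 0.2 N), for 0.2 s.
At the end, for the whole second after the job is handed in: The filter stands upright within 4.5 mm of home in the slot; the cover is down on the flange (within 1.6 mm in height, 5 mm sideways, level within 0.05 rad), both catches sprung back (under 1.5 mm), and the gripper still presses it on the flange with over 3 N (distance between filter_foot and slot_floor below 0.0045 m and angle between the z axis of filter_grip and the z axis of holder, either way round below 0.08 rad and z of cover_grip in the frame of holder between 0.125 and 0.1296 m and x of cover_grip in the frame of holder between -0.005 and 0.005 m and y of cover_grip in the frame of holder between -0.005 and 0.005 m and angle between the z axis of cover_grip and the z axis of holder, either way round below 0.05 rad and value of joint each of catch_left, catch_right below 0.0015 m and contact force between cover and seat above 3 N and contact force between the fingers and cover above 1 N); the arm keeps its last pose, push and grip.
It fails at once if the spare slide was moved more than 15 mm (distance of spare_head from where it was at the start of the episode above 0.015 m).
It fails at once if the lens mount was moved more than 20 mm (distance of lens_mount_top from where it was at the start of the episode above 0.02 m).
It fails at once if the steel post was moved more than 20 mm (distance of post_base_center from where it was at the start of the episode above 0.02 m).
It fails at once if the screwdriver was moved more than 20 mm (distance of driver from where it was at the start of the episode above 0.02 m).
It also fails if it takes over 66 s, if anything falls off the work surface, if the arm or the gripper's body presses on something with over 40 N, if the wrist force passes 120 N, or if a joint passes its speed limit or range.

## Working session

There is one attempt and no reset: what is moved stays moved. The work goes in short steps, Python scripts to look and compute and a tool call to move; the robot and the scene stay as the last step left them, time stands still between calls to the robot, and variables do not carry over. Pictures are saved under pics/ and viewed, about 8 in all and at most 12, crops included, and the job is handed in when it is done.

Besides the shell and the picture viewer there is one more tool, called after "Emit:" as a command line: name --argument value ..., lists and objects as JSON in quotes. apply_moves: Moves the arm, as the interface text tells. Scaled input: -1 to 1 covers 100 cm each way for a shift and 0.12 rad each way for a turn. Its arguments: {"type":"object","properties":{"increments":{"type":"string"},"squeeze":{"type":"number"}},"required":["increments"]}

```bash
mkdir -p pics; cat > h.py <<'E'
import numpy as np, cv2
from bench import r
from scipy.spatial.transform import Rotation as R
def grab(n,f=None):
    g=r.grab_frame(n)
    if f: cv2.imwrite('pics/'+f,g['color'])
    return g
def rot(o):
    o=np.array(o,float)
    return R.from_matrix(o) if o.shape==(3,3) else (R.from_rotvec(o) if o.size==3 else R.from_quat(o))
def ray(g,u,v):
    d=np.array([(u-g['cx'])/g['fx'],-(v-g['cy'])/g['fy'],-1.])
    return np.array(g['origin']),rot(g['orientation']).apply(d)
def onz(g,u,v,z):
    o,d=ray(g,u,v); return o+d*(z-o[2])/d[2]
def proj(g,p):
    c=rot(g['orientation']).inv().apply(np.array(p)-g['origin'])
    return g['cx']+g['fx']*c[0]/-c[2], g['cy']-g['fy']*c[1]/-c[2]
def tri(g1,p1,g2,p2):
    o1,d1=ray(g1,*p1);o2,d2=ray(g2,*p2)
    s=np.linalg.lstsq(np.c_[d1,-d2],o2-o1,rcond=None)[0]
    a,b=o1+d1*s[0],o2+d2*s[1]; return (a+b)/2,np.linalg.norm(a-b)
E
python3 - <<'E'
from h import *
for n in('scene','top'):
    g=grab(n,n+'0.png'); print({k:v for k,v in g.items() if k!='color'})
print(r.get_obs())
E
```

```text
{'fx': 365.62693374228405, 'fy': 365.62693374228405, 'cx': 327.5991219971394, 'cy': 198.79710876367835, 'origin': array([ 0.90828121, -0.37992857,  0.60926231]), 'orientation': array([0.71183649, 0.250544  , 0.62567158])}
{'fx': 510.1785808045086, 'fy': 510.1785808045086, 'cx': 322.45877128621913, 'cy': 199.8462245320187, 'origin': array([0.45248661, 0.00806683, 1.18368459]), 'orientation': array([ 0.09981552, -0.08529473, -1.55095826])}
{'clock': 0.1, 'joints': array([-1.2640873 ,  0.47773724,  0.02231749,  1.55636171, -0.01150486,
        1.10932235, -0.08307408]), 'qvel': array([ 1.00752896e-03, -1.19359021e-03,  2.45404056e-04, -2.56527811e-03,
        1.69552137e-03, -4.48705426e-04, -2.47393947e-05]), 'tau': array([ 4.11847694e-03, -5.97763610e+01,  1.61381386e+00, -2.81956387e+01,
        1.29283950e-02,  4.99972535e-03, -1.86748690e-05]), 'tcp_pos': array([0.27181949, 0.61728172, 0.2474053 ]), 'orientation': array([ 0.32399622,  1.54644864, -0.3266564 ]), 'contact_force': array([ 0.74763375, -0.59829416, -0.69975463]), 'moment': array([-0.03390391,  0.05512798, -0.02405726]), 'grip_width': 0.0855295689706344}
```

View pics/top0.png

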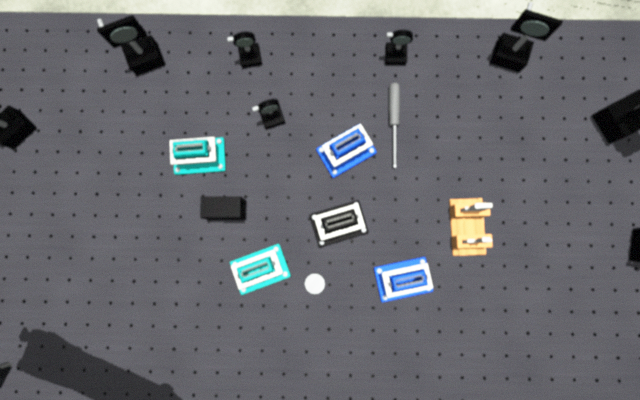

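View pics/scene0.png

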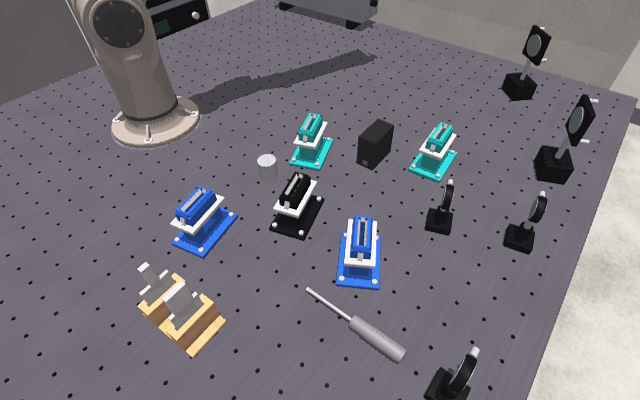

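The top view shows the black holder at (338,222), the cover at (223,208), the rack at (468,228) and the steel post at (315,284). The driver is at (394,125) and the lens at (268,112). In the scene view the holder is at (297,200), the cover at (376,143) and the rack at (180,310). I'll enlarge these next.

```bash
python3 - <<'E'
from h import *
a=cv2.imread('pics/top0.png');b=cv2.imread('pics/scene0.png')
def c(i,x,y,w,h,s): return cv2.resize(i[y:y+h,x:x+w],None,fx=s,fy=s,interpolation=cv2.INTER_CUBIC)
W=np.hstack([c(a,440,190,66,75,4),c(a,300,190,80,75,4)[:, :264],c(a,190,185,66,75,4)])
V=np.hstack([c(b,132,257,100,100,2.64),c(b,265,160,100,100,2.64),c(b,345,110,100,100,2.64)])
cv2.imwrite('pics/c1.png',np.vstack([W,V[:300]]))
E
```

```text
(no output)
```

View pics/c1.png

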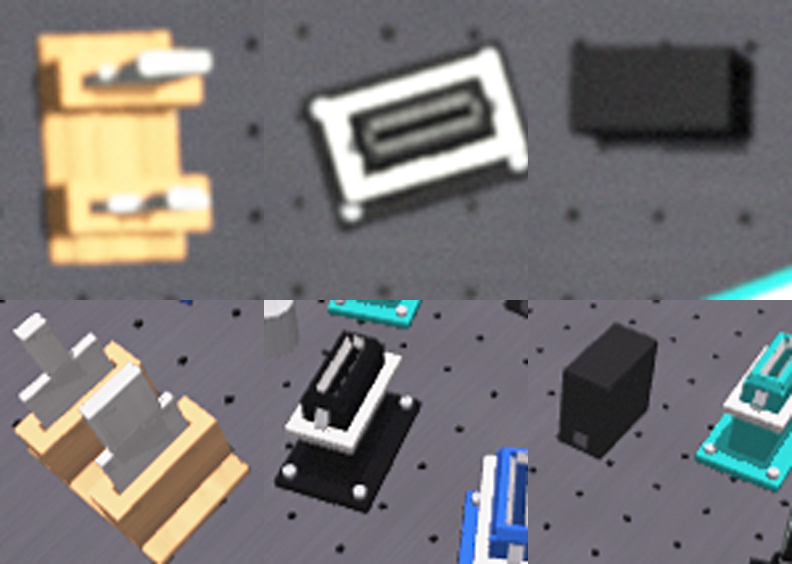

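Broad head: upper slide in the top view (about (484,206)), the nearer one in the scene view. The cover is unrotated-ish and its top face spans about (202–240, 196–219). The holder's white flange is at about (339,222), tilted. I'll measure all three.

```bash
python3 - <<'E'
from h import *
g=grab('top'); im=g['color'].astype(int); gr=im.mean(2)
s=grab('scene')
def blob(m,x0,y0,x1,y1,name,z):
    M=np.zeros(m.shape,np.uint8);M[y0:y1,x0:x1]=m[y0:y1,x0:x1]
    n,l,st,c=cv2.connectedComponentsWithStats(M)
    for i in range(1,n):
        if st[i,4]<25: continue
        pts=np.argwhere(l==i)[:,::-1].astype(np.float32)
        W=np.array([onz(g,u,v,z)[:2] for u,v in pts])
        b=cv2.minAreaRect((W*1000).astype(np.float32)); print(name,st[i],b, 'proj scene',np.round(proj(s,[b[0][0]/1e3,b[0][1]/1e3,z]),1))
sat=im.max(2)-im.min(2)
blob((gr>150)&(sat<50),300,190,375,260,'flange',.066)
blob((gr>150)&(sat<45),445,190,505,260,'heads',.136)
blob((gr<60),195,190,252,225,'coverall',.084)
blob((gr<60)&(gr>32),195,190,252,225,'covertop',.084)
blob((im[...,2]-im[...,0]>50),440,190,505,265,'wood',.054)
print(gr[190:226:2,222].astype(int),gr[206,196:254:2].astype(int))
print(gr[200:214,470:498:2].astype(int)); print(sat[200:214,470:498:2])
E
```

```text
flange [312 202  54  43 756] ((534.5150756835938, -17.18872833251953), (68.82691955566406, 106.81140899658203), 17.38950538635254) proj scene [293.7 192.5]
heads [474 202  19   7 118] ((571.8133544921875, -311.9858703613281), (12.433433532714844, 37.28968048095703), 1.0029207468032837) proj scene [173.8 288.7]
heads [481 237  12   6  52] ((500.9820861816406, -317.8268737792969), (10.197029113769531, 22.42597007751465), 1.0298149585723877) proj scene [141.7 265.6]
heads [466 238  10   5  35] ((499.37200927734375, -285.12060546875), (8.157272338867188, 18.420597076416016), 1.0343444347381592) proj scene [159.6 250.7]
coverall [ 201  196   45   26 1062] ((560.3533325195312, 235.0137481689453), (54.53655242919922, 96.65070343017578), 1.0149755477905273) proj scene [372.4 130.2]
covertop [201 196  45  26 877] ((560.3533325195312, 235.0137481689453), (54.53655242919922, 96.65070343017578), 1.0149755477905273) proj scene [372.4 130.2]
wood [ 449  197   44   59 1870] ((533.8390502929688, -308.9401550292969), (128.04061889648438, 90.81810760498047), 3.0491132736206055) proj scene [176.9 299.2
[... 1148 characters left out ...]
8  89  65  50  48  54  31  22  13   4   0   6   9]
 [ 84  95  74  19   7   9   8   6   7   6   6   3   5   8]
 [ 95 104  51   3   0   1   1   1   2   2   2   5   4   8]
 [105  81  20   1   1   1   1   1   1   1   1   6   8   7]
 [ 74  25   6   0   1   1   1   1   2   2   2   3   8   9]
 [ 27   7   6   3   2   4   4   5   4   4   3   3   7   9]
 [  6   2   7   8  10   9   7   9  20  46  19   8   9   9]
 [  6   4   4   8   9   7  15  41  85  98  58   7   8  10]
 [ 25  27  23  34  36  45  78 104 104  94  77   7   7  10]
 [ 68  68  68  72  75 102 108 105  91  86  83   9   8   7]
 [ 97  96  98  99 107 114  92  87  83  84  87  10   8   8]
 [122 120 118 120 123  95  88  81  83  85  89   9   8   7]]
```

```bash
python3 - <<'E'
from h import *
a=cv2.imread('pics/top0.png');b=cv2.imread('pics/scene0.png')
g=grab('top');s=grab('scene')
def up(i,x,y,w,h,k): return cv2.resize(i[y:y+h,x:x+w],None,fx=k,fy=k,interpolation=cv2.INTER_CUBIC)
k=8
c=up(g['color'],300,190,80,75,k); gr=c.mean(2)
m=((gr>165)*255).astype(np.uint8)
# flange = bright ring with hole filled, screws opened away
cs,_=cv2.findContours(m,cv2.RETR_EXTERNAL,2); big=max(cs,key=cv2.contourArea)
f=np.zeros_like(m); cv2.drawContours(f,[big],-1,255,-1)
for d in(90,150):
  o=cv2.morphologyEx(f,cv2.MORPH_OPEN,cv2.getStructuringElement(2,(d,d)))
  cs,_=cv2.findContours(o,cv2.RETR_EXTERNAL,2); q=max(cs,key=cv2.contourArea)[:,0]
  W=np.array([onz(g,300+(u+.5)/k-.5,190+(v+.5)/k-.5,.066)[:2] for u,v in q])*1000
  print(d,cv2.minAreaRect(W.astype(np.float32)))
A=up(g['color'],440,190,66,75,6);B=up(s['color'],132,257,100,100,4.5)
cv2.imwrite('pics/c2.png',np.hstack([A[:450],B[:450,:404]]))
E
```

```text
90 ((538.3414916992188, -17.736270904541016), (57.97242736816406, 103.45703887939453), 17.6508846282959)
150 ((538.38232421875, -17.747955322265625), (57.92428207397461, 103.4292221069336), 17.513872146606445)
```

View pics/c2.png

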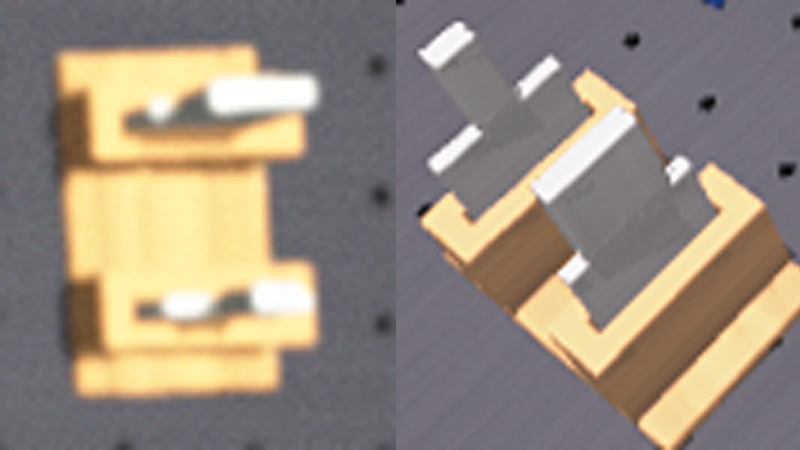

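```bash
python3 - <<'E'
from h import *
g=grab('top');s=grab('scene')
T=lambda p:(440+(p[0]+.5)/6-.5,190+(p[1]+.5)/6-.5)
S=lambda p:(132+(p[0]-395.5)/4.5-.5,257+(p[1]+.5)/4.5-.5)
P=[onz(g,*T(p),.054)[:2]*1000 for p in[(95,160),(105,350),(303,155),(315,344)]]
d=lambda a,b:(np.round(b-a,1),np.degrees(np.arctan2(*(b-a)[::-1])))
print('towers',np.round(P,1),d(P[0],P[1]),d(P[2],P[3]),d(P[0],P[2]),d(P[1],P[3]))
H=[onz(g,*T(p),.136)[:2]*1000 for p in[(211,96),(318,91.5)]]
print('headtop',np.round(H,1),d(*H),sum(H)/2)
K=[onz(s,*S(p),.136)[:2]*1000 for p in[(543,194),(628,115)]]
print('headscene',np.round(K,1),d(*K),sum(K)/2)
print(tri(g,T((264,93.7)),s,S((585.5,154.5))))
N=onz(s,*S((448,44)),.136)[:2]*1000; print('narrow scene',N, d(N,sum(K)/2))
# cover
im=g['color'];c=cv2.resize(im[180:235,190:260],None,fx=8,fy=8,interpolation=cv2.INTER_CUBIC).mean(2)
print([onz(g,*p,.084)[:2]*1000 for p in[(201,195.8),(201,219)]])
for z0,m in((.084,c<75),):
  cs,_=cv2.findContours(m.astype(np.uint8),0,2);q=max(cs,key=cv2.contourArea)[:,0]
  W=np.array([onz(g,190+(u+.5)/8-.5,180+(v+.5)/8-.5,z0)[:2] for u,v in q])*1000
  print('cover all',cv2.minAreaRect(W.astype(np.float32)),W.min(0),W.max(0))
# cover edges per-col: upper edge u, and top/side brightness boundary
for u in range(206,238,5):
  col=im[185:230,u].mean(1); print(u,col[8:14].astype(int),col[30:40].astype(int))
S2=cv2.resize(s['color'][110:180,345:405],None,fx=8,fy=8,interpolation=cv2.INTER_CUBIC)
cv2.imwrite('pics/c3.png',np.clip(S2.astype(float)*2,0,255))
E
```

```text
towers [[ 555.  -275.6]
 [ 485.1 -278.4]
 [ 558.2 -352.2]
 [ 488.7 -355.2]] (array([-69.9,  -2.8]), np.float64(-177.70695619382602)) (array([-69.5,  -3. ]), np.float64(-177.54779414917996)) (array([  3.2, -76.7]), np.float64(-87.6060430077861)) (array([  3.6, -76.8]), np.float64(-87.3284202337657))
headtop [[ 570.3 -295. ]
 [ 572.5 -331.7]] (array([  2.2, -36.7]), np.float64(-86.57504909837468)) [ 571.40090644 -313.34058965]
headscene [[ 575.6 -330.8]
 [ 573.9 -297.2]] (array([-1.7, 33.6]), np.float64(92.91781070426471)) [ 574.76410543 -313.96979812]
(array([ 0.57197546, -0.31401531,  0.13229651]), np.float64(0.0006304187347478817))
narrow scene [ 503.95164081 -317.28135368] (array([70.8,  3.3]), np.float64(2.6774950071446044))
[array([587.19746331, 284.02412152]), array([536.59458678, 281.6707275 ])]
cover all ((560.1729736328125, 234.95648193359375), (101.36360168457031, 60.12629318237305), 89.9764175415039) [530.1065323  184.28338824] [590.25469545 285.6286481 ]
206 [107 105  98  74  54  46] [ 47  47  32  41  62  82  96  98 111 108]
211 [106 103 100  79  58  51] [ 51  46  38  15  25  39  62  89 103 107]
216 [104 103  99  71  55  55] [ 50  43  31  23  23  38  66  92 101 106]
221 [101 104  95  79  59  52] [ 55  48  29  24  27  47  68  89 103 110]
226 [105 101  91  70  58  54] [ 51  43  29  22  26  41  54  67  86 106]
231 [107 102  98  77  60  52] [ 55  44  35  17  24  42  52  67  91 105]
236 [104 103  96  83  57  55] [ 57  42  26  17  31  41  52  69  91 106][ WARN:0@0.881] global loadsave.cpp:1063 imwrite_ Unsupported depth image for selected encoder is fallbacked to CV_8U.
```

View pics/c3.png

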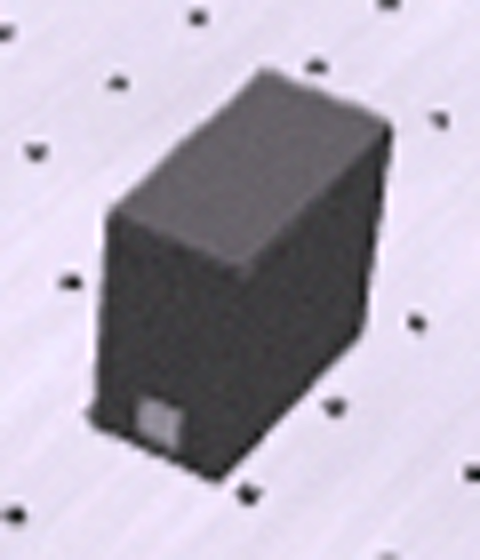

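```bash
cat >> h.py <<'E'
def plan(p,yawdeg,o=None):
    """shift (tool axes, units of 1 m) and turn (units of .12 rad), first shift in present axes, then turn"""
    o=o or r.get_obs(); R0=R.from_rotvec(o['orientation'])
    best=None
    for k in(0,180):
        a=np.radians(yawdeg+k); y=np.array([np.cos(a),np.sin(a),0]); x=np.array([0,0,-1.])
        R1=R.from_matrix(np.c_[x,y,np.cross(x,y)]); d=(R0.inv()*R1).as_rotvec()
        if best is None or np.linalg.norm(d)<np.linalg.norm(best): best=d
    print('t',round(o['clock'],2),'pos',np.round(o['tcp_pos'],4),'F',np.round(o['contact_force'],1),'w',round(o['grip_width'],4),
     '\n shift',np.round(R0.inv().apply(np.array(p)-o['tcp_pos']),4),'turn',np.round(best/.12,3),'deg',np.round(np.degrees(best),2))
E
python3 - <<'E'
from h import *
s=grab('scene');g=grab('top')
f=lambda p:(345+(p[0]+.5)/8-.5,110+(p[1]+.5)/8-.5)
C=np.array([onz(s,*f(p),.084)[:2]*1000 for p in[(109,212),(265,69),(391,122),(242,270)]])
B=np.array([onz(s,*f(p),.0)[:2]*1000 for p in[(92,420),(220,482),(363,336)]])
print('cover',np.round(C,1),C.mean(0),cv2.minAreaRect(C.astype(np.float32)));print(np.round(B,1),(B[0]+B[2])/2)
print([np.round(proj(g,[*c/1000,.084]),1) for c in C])
print(R.from_rotvec(r.get_obs()['orientation']).as_matrix().round(3))
plan([.5,.15,.28],2.5); plan([.573,-.3137,.25],2.5)
for n,p,z in(('lens',(268,108),.1),('post',(315,284),.05)): print(n,onz(g,*p,z))
E
```

```text
cover [[546.5 196.5]
 [544.5 283.1]
 [588.9 283. ]
 [591.3 197.5]] [567.79507287 240.03043674] ((567.9105834960938, 240.288330078125), (44.84820556640625, 86.6421890258789), 1.3160697221755981)
[[543.5 199.7]
 [590.5 200.1]
 [589.4 285.2]] [566.46124879 242.44575736]
[array([240.4, 215.1]), array([200.5, 215.4]), array([201.5, 195. ]), array([240.7, 194.6])]
[[ 0.     0.403  0.915]
 [ 0.     0.915 -0.403]
 [-1.     0.     0.   ]]
t 0.5 pos [0.272  0.6178 0.2483] F [-0.5 -0.2 -1. ] w 0.0856 
 shift [-0.0317 -0.3362  0.3971] turn [ 9.27  0.   -0.  ] deg [63.74  0.   -0.  ]
t 0.5 pos [0.272  0.6178 0.2483] F [-0.5 -0.2 -1. ] w 0.0856 
 shift [-0.0017 -0.7312  0.6508] turn [ 9.27  0.   -0.  ] deg [63.74  0.   -0.  ]
lens [0.78127757 0.14215095 0.1       ]
post [0.40067815 0.03278238 0.05      ]
```

```bash
cat >> h.py <<'E'
def rows(p,yawdeg,n,o=None):
    """print n equal-world-step rows from present pose to p, turning about tool x at max 1 per row"""
    o=o or r.get_obs(); R0=R.from_rotvec(o['orientation']); y=R0.as_matrix()[:,1]
    t=(-(np.radians(yawdeg)-np.arctan2(y[1],y[0]))+np.pi/2)%np.pi-np.pi/2; t/=.12
    st=(np.array(p)-o['tcp_pos'])/n; k=int(np.ceil(max(abs(t),1e-9)))
    for i in range(n):
        w=t/max(k,1) if i<k else 0
        print(*np.round(R0.inv().apply(st),3),round(w,2)); R0=R0*R.from_rotvec([.12*w,0,0])
E
python3 -c "
from h import *
rows([.5,.13,.28],2.5,11)"
```

```text
-0.003 -0.032 0.037 0.93
-0.003 -0.028 0.04 0.93
-0.003 -0.023 0.043 0.93
-0.003 -0.018 0.045 0.93
-0.003 -0.013 0.047 0.93
-0.003 -0.008 0.048 0.93
-0.003 -0.003 0.049 0.93
-0.003 0.003 0.049 0.93
-0.003 0.008 0.048 0.93
-0.003 0.014 0.047 0.93
-0.003 0.019 0.045 0
```

Emit:
apply_moves --increments "40 -0.003 -0.032 0.037 0.93 0 0;40 -0.003 -0.028 0.04 0.93 0 0;40 -0.003 -0.023 0.043 0.93 0 0;40 -0.003 -0.018 0.045 0.93 0 0;40 -0.003 -0.013 0.047 0.93 0 0;40 -0.003 -0.008 0.048 0.93 0 0;40 -0.003 -0.003 0.049 0.93 0 0;40 -0.003 0.003 0.049 0.93 0 0"

```text
clock: 1.3
tcp_pos: [0.4377, 0.262, 0.2728]
orientation: [1.017, 1.321, -1.016]
contact_force: [1.3, -0.1, 0.3]
grip_width: 0.0399
```

```bash
python3 -c "
from h import *
plan([.573,-.3137,.25],2.5);rows([.573,-.3137,.25],2.5,11)"
```

```text
t 1.3 pos [0.4377 0.262  0.2728] F [ 1.3 -0.1  0.3] w 0.0399 
 shift [ 0.0223 -0.0165  0.5912] turn [ 1.793 -0.007 -0.005] deg [12.33 -0.04 -0.03]
0.002 -0.002 0.054 0.9
0.002 0.004 0.054 0.9
0.002 0.01 0.053 0
0.002 0.01 0.053 0
0.002 0.01 0.053 0
0.002 0.01 0.053 0
0.002 0.01 0.053 0
0.002 0.01 0.053 0
0.002 0.01 0.053 0
0.002 0.01 0.053 0
0.002 0.01 0.053 0
```

Emit:
apply_moves --increments "40 0.002 0 0.049 0.9 0 0;40 0.002 0.005 0.049 0.9 0 0;40 0.002 0.01 0.048 0 0 0;40 0.002 0.01 0.048 0 0 0;40 0.002 0.01 0.048 0 0 0;40 0.002 0.01 0.048 0 0 0;40 0.002 0.01 0.048 0 0 0;40 0.002 0.01 0.048 0 0 0"

```text
clock: 2.1
tcp_pos: [0.5363, -0.1178, 0.2566]
orientation: [1.175, 1.231, -1.173]
contact_force: [1.1, 0.5, -0.5]
grip_width: 0.04
```

```bash
python3 -c "
from h import *
plan([.573,-.3137,.25],2.5)"
```

```text
t 2.1 pos [ 0.5363 -0.1178  0.2566] F [ 1.1  0.5 -0.5] w 0.04 
 shift [0.0066 0.0273 0.1975] turn [ 0.034 -0.003 -0.009] deg [ 0.24 -0.02 -0.06]
```

Emit:
apply_moves --increments "40 0 0.007 0.048 0.03 0 0;40 0 0.007 0.048 0 0 0;40 0 0.007 0.048 0 0 0;40 0 0.006 0.046 0 0 0;40 0 0 0 0 0 0;40 0 0 0 0 0 0;40 0 0 0 0 0 0;40 0 0 0 0 0 0"

```text
clock: 2.9
tcp_pos: [0.5719, -0.3027, 0.2562]
orientation: [1.176, 1.231, -1.175]
contact_force: [0.1, 0.8, 0.6]
grip_width: 0.0399
```

```bash
python3 - <<'E'
from h import *
plan([.573,-.3137,.25],2.5)
s=grab('scene');g=grab('top')
a=cv2.resize(s['color'][215:365,110:245],None,fx=4,fy=4,interpolation=2)[:600]
b=cv2.resize(g['color'][175:275,440:506],None,fx=4,fy=4,interpolation=2)
b=cv2.copyMakeBorder(b,0,200,0,0,0)
cv2.imwrite('pics/d1.png',np.hstack([a,b])[:600,:800])
E
```

```text
t 2.9 pos [ 0.5719 -0.3027  0.2562] F [0.1 0.8 0.6] w 0.0399 
 shift [0.0062 0.0006 0.011 ] turn [ 0.02  -0.009 -0.002] deg [ 0.14 -0.06 -0.01]
```

View pics/d1.png

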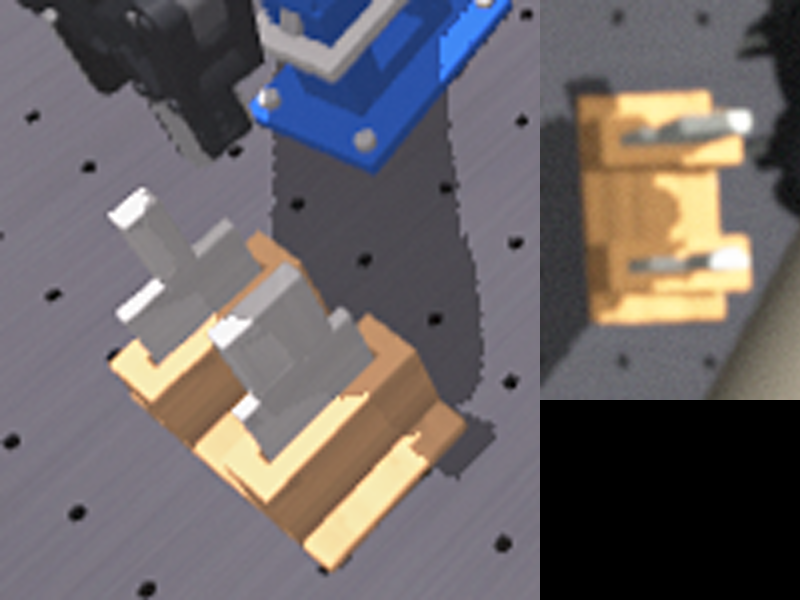

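Emit:
apply_moves --increments "40 0.02 0 0.011 0 0 0;40 0.04 0.001 0 0 0 0;40 0.04 0 0 0 0 0;40 0.03 0 0 0 0 0;40 0.009 0 0 0 0 0;40 0 0 0 0 0 0;18 0 0 0 0 0 0;18 0 0 0 0 0 0" --squeeze 25

```text
clock: 3.8
tcp_pos: [0.574, -0.3162, 0.1194]
orientation: [1.177, 1.226, -1.175]
contact_force: [-0.2, -0.5, -0.1]
grip_width: 0.018
```

```bash
python3 - <<'E'
from h import *
plan([.573,-.3137,.117],2.5)
s=grab('scene');g=grab('top')
a=cv2.resize(s['color'][235:365,110:245],None,fx=4,fy=4,interpolation=2)
cv2.imwrite('pics/d2.png',a)
E
```

```text
t 3.8 pos [ 0.574  -0.3162  0.1194] F [-0.2 -0.5 -0.1] w 0.018 
 shift [ 0.0024 -0.0009 -0.0025] turn [ 0.     0.012 -0.026] deg [ 0.    0.08 -0.18]
```

View pics/d2.png

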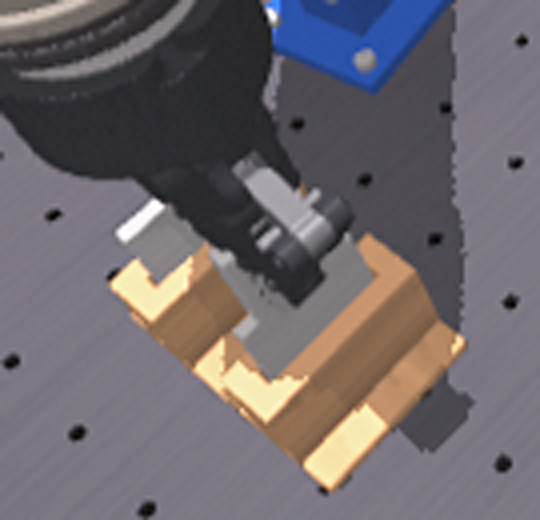

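Fingers straddle the broad head at about (290,250) in the crop with no contact at 18 mm. I'll close.

Emit:
apply_moves --increments "0 0 0 0 0 0 0;0 0 0 0 0 0 0;0 0 0 0 0 0 0;0 0 0 0 0 0 0;0 0 0 0 0 0 0;0 0 0 0 0 0 0;0 0 0 0 0 0 0;0 0 0 0 0 0 0" --squeeze 40

```text
clock: 4.7
tcp_pos: [0.5736, -0.316, 0.1186]
orientation: [1.178, 1.228, -1.176]
contact_force: [-0.7, 0.9, 7.0]
grip_width: 0.0096
```

```bash
python3 -c "
from h import *
plan([.573,-.3137,.117],2.5); print(r.get_obs()['moment'])"
```

```text
t 4.7 pos [ 0.5736 -0.316   0.1186] F [-0.7  0.9  7. ] w 0.0096 
 shift [ 0.0016 -0.0005 -0.0023] turn [-0.001  0.006 -0.016] deg [-0.01  0.04 -0.11]
[0.13916817 0.21116447 0.00412338]
```

Emit:
apply_moves --increments "0 -0.005 0 0 0 0 0;0 -0.01 0 0 0 0 0;0 -0.015 0 0 0 0 0;0 -0.02 0 0 0 0 0;0 -0.03 0 0 0 0 0;0 -0.03 0 0 0 0 0;0 -0.03 0 0 0 0 0;0 0 0 0 0 0 0"

```text
clock: 5.5
tcp_pos: [0.5743, -0.3175, 0.2632]
orientation: [1.178, 1.221, -1.174]
contact_force: [0.5, 0.2, -2.4]
grip_width: 0.0097
```

```bash
python3 - <<'E'
from h import *
plan([.5383,-.0177,.27],17.6)
rows([.5383,-.0177,.27],17.6,8)
s=grab('scene')
# check holder flange corners in the scene view from top estimate
for z in(.066,.096):
  hx,hy=(27,50) if z<.07 else (18,38)
  a=np.radians(17.6);M=np.array([[np.cos(a),-np.sin(a)],[np.sin(a),np.cos(a)]])
  print([np.round(proj(s,[*(M@[i*hx/1e3,j*hy/1e3]+[.5383,-.0177]),z]),1) for i in(1,-1) for j in(1,-1)])
c=cv2.resize(s['color'][155:245,255:345],None,fx=6,fy=6,interpolation=2)
d=cv2.resize(s['color'][195:345,110:200],None,fx=3.6,fy=3.6,interpolation=2)
cv2.imwrite('pics/d3.png',np.hstack([c,d[:540,:250]]))
E
```

```text
t 5.5 pos [ 0.5743 -0.3175  0.2632] F [ 0.5  0.2 -2.4] w 0.0097 
 shift [-0.0081 -0.0231 -0.301 ] turn [-2.203  0.04  -0.056] deg [-15.15   0.27  -0.39]
-0.001 -0.003 -0.038 -0.73
-0.001 0.0 -0.038 -0.73
-0.001 0.004 -0.038 -0.73
-0.001 0.007 -0.037 0
-0.001 0.007 -0.037 0
-0.001 0.007 -0.037 0
-0.001 0.007 -0.037 0
-0.001 0.007 -0.037 0
[array([316.1, 180.4]), array([297.3, 214.5]), array([292.7, 174.4]), array([272.2, 207.4])]
[array([309.4, 172.8]), array([294.4, 198.6]), array([293.2, 168.7]), array([277.3, 194. ])]
```

View pics/d3.png

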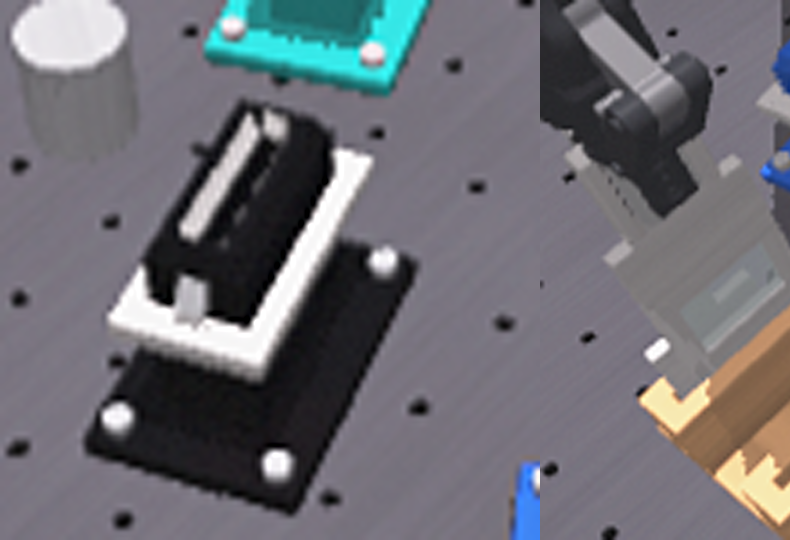

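```bash
python3 - <<'E'
from h import *
s=grab('scene')
d=np.array([onz(s,a,b,.066)[:2] for a,b in((317.1,181.1),(298.6,215.3),(273,208))])
print(d, (d[0]+d[2])/2, np.degrees(np.arctan2(*(d[1]-d[2])[::-1])),np.degrees(np.arctan2(*(d[0]-d[1])[::-1]))-90)
E
```

```text
[[ 0.55191725  0.03778403]
 [ 0.58244574 -0.05715635]
 [ 0.53003976 -0.073661  ]] [ 0.54097851 -0.01793848] 17.48120968524576 17.825419310633933
```

Emit:
apply_moves --increments "0 -0.001 -0.003 -0.038 -0.73 0 0;0 -0.001 0 -0.038 -0.73 0 0;0 -0.001 0.004 -0.038 -0.73 0 0;0 -0.001 0.007 -0.037 0 0 0;0 -0.001 0.007 -0.037 0 0 0;0 -0.001 0.007 -0.037 0 0 0;0 -0.001 0.007 -0.037 0 0 0;0 0 0 0 0 0 0"

```text
clock: 6.4
tcp_pos: [0.5398, -0.046, 0.263]
orientation: [0.975, 1.346, -0.975]
contact_force: [1.3, -0.4, -0.7]
grip_width: 0.0097
```

```bash
python3 -c "
from h import *
plan([.5406,-.020,.24],17.6)"
```

```text
t 6.4 pos [ 0.5398 -0.046   0.263 ] F [ 1.3 -0.4 -0.7] w 0.0097 
 shift [ 0.023   0.0089 -0.0244] turn [ 0.066 -0.03   0.02 ] deg [ 0.45 -0.21  0.14]
```

Emit:
apply_moves --increments "0 0 0.004 -0.012 0.066 -0.03 0.02;0 0.01 0.005 -0.012 0 0 0;0 0.013 0 0 0 0 0;0 0 0 0 0 0 0;0 0 0 0 0 0 0;0 0 0 0 0 0 0;0 0 0 0 0 0 0;0 0 0 0 0 0 0"

```text
clock: 7.2
tcp_pos: [0.5427, -0.0274, 0.2416]
orientation: [0.987, 1.331, -0.986]
contact_force: [-0.3, -0.4, -1.3]
grip_width: 0.0093
```

```bash
python3 - <<'E'
from h import *
plan([.5406,-.020,.22],17.6)
s=grab('scene')
c=cv2.resize(s['color'][110:235,240:350],None,fx=4.8,fy=4.8,interpolation=2)
cv2.imwrite('pics/d4.png',c)
o=r.get_obs();t=o['tcp_pos'];a=np.radians(17.6);x=np.array([np.cos(a),np.sin(a),0]);y=np.array([-np.sin(a),np.cos(a),0])
f=t+y*.0023-[0,0,.1106]
k=lambda p:tuple(np.round((np.array(proj(s,p))-[240,110]+.5)*4.8-.5,0))
print('foot ends',[k(f+y*j) for j in(-.026,.026)],'slot mouth ends',[k(np.array([.5399,-.0178,.096])+y*j) for j in(-.031,.031)])
E
```

```text
t 7.2 pos [ 0.5427 -0.0274  0.2416] F [-0.3 -0.4 -1.3] w 0.0093 
 shift [ 0.0216  0.0001 -0.0077] turn [-0.077  0.031 -0.026] deg [-0.53  0.21 -0.18]
foot ends [(np.float64(221.0), np.float64(348.0)), (np.float64(274.0), np.float64(263.0))] slot mouth ends [(np.float64(232.0), np.float64(406.0)), (np.float64(292.0), np.float64(306.0))]
```

View pics/d4.png

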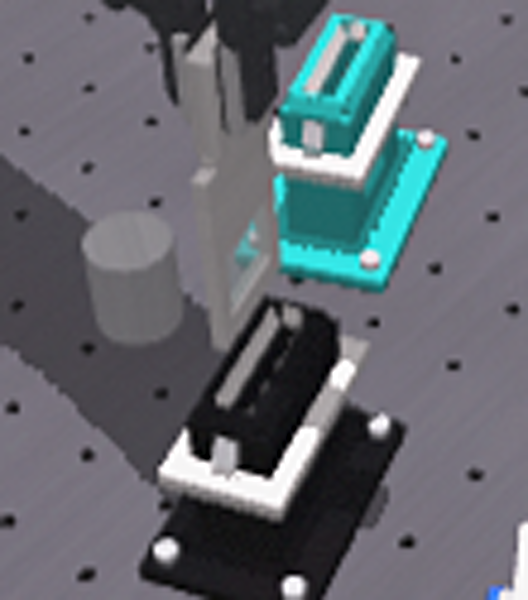

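Emit:
apply_moves --increments "0 0 0 -0.005 -0.07 0.03 -0.02;0 0.004 0 -0.004 0 0 0;0 0.007 0 0 0 0 0;0 0.007 0 0 0 0 0;0 0 0 0 0 0 0;0 0 0 0 0 0 0;0 0 0 0 0 0 0;0 0 0 0 0 0 0"

```text
clock: 8.05
tcp_pos: [0.54, -0.0185, 0.2235]
orientation: [0.981, 1.338, -0.98]
contact_force: [0.2, -0.2, -0.2]
grip_width: 0.0094
```

```bash
python3 -c "
from h import *
plan([.5406,-.020,.21],17.6);print(r.get_obs()['tcp_pos']);grab('top');plan([.5406,-.020,.21],17.6)"
```

```text
t 8.05 pos [ 0.54   -0.0185  0.2235] F [ 0.2 -0.2 -0.2] w 0.0094 
 shift [0.0135 0.0001 0.0016] turn [-0.005  0.001 -0.004] deg [-0.03  0.01 -0.03]
[ 0.54000724 -0.01852606  0.223486  ]
t 8.1 pos [ 0.54   -0.0185  0.2235] F [-0.4 -0.6 -0.4] w 0.0092 
 shift [0.0135 0.0001 0.0016] turn [-0.003  0.001 -0.004] deg [-0.02  0.   -0.03]
```

Emit:
apply_moves --increments "0 0.006 0 0.0015 0 0 0;0 0.006 0 0 0 0 0;0 0.004 0 0 0 0 0;0 0.004 0 0 0 0 0;0 0.004 0 0 0 0 0;0 0.004 0 0 0 0 0;0 0 0 0 0 0 0;0 0 0 0 0 0 0"

```text
clock: 8.9
tcp_pos: [0.5402, -0.0198, 0.1952]
orientation: [0.98, 1.339, -0.98]
contact_force: [0.0, -0.8, -0.9]
grip_width: 0.0097
```

```bash
python3 -c "
from h import *
plan([.5406,-.020,.1246],17.6);print(r.get_obs()['moment'])"
```

```text
t 8.9 pos [ 0.5402 -0.0198  0.1952] F [ 0.  -0.8 -0.9] w 0.0097 
 shift [0.0706 0.0003 0.0003] turn [-0.003  0.     0.001] deg [-0.02  0.    0.01]
[ 0.0011382  -0.02524025 -0.02651474]
```

Emit:
apply_moves --increments "0 0.006 0 0 0 0 0;0 0.007 0 0 0 0 0;0 0.007 0 0 0 0 0;0 0.007 0 0 0 0 0;0 0.007 0 0 0 0 0;0 0.006 0 0 0 0 0;0 0 0 0 0 0 0;0 0 0 0 0 0 0"

```text
clock: 9.7
tcp_pos: [0.5403, -0.0199, 0.1552]
orientation: [0.98, 1.339, -0.98]
contact_force: [0.5, -0.1, -1.6]
grip_width: 0.0091
```

```bash
python3 -c "
from h import *
plan([.5406,-.020,.1246],17.6);print(r.get_obs()['moment'])"
```

```text
t 9.7 pos [ 0.5403 -0.0199  0.1552] F [ 0.5 -0.1 -1.6] w 0.0091 
 shift [0.0306 0.0003 0.0002] turn [-0.003  0.     0.002] deg [-0.02  0.    0.01]
[ 0.01773435 -0.04087869  0.00492614]
```

Emit:
apply_moves --increments "0 0.006 0 0 0 0 0;0 0.007 0 0 0 0 0;0 0.006 0 0 0 0 0;0 0.005 0 0 0 0 0;0 0.003 0 0 0 0 0;0 0.002 0 0 0 0 0;0 0.001 0 0 0 0 0;0 0 0 0 0 0 0"

```text
clock: 10.5
tcp_pos: [0.5403, -0.0199, 0.1252]
orientation: [0.98, 1.339, -0.98]
contact_force: [0.5, -0.0, -0.7]
grip_width: 0.0099
```

```bash
python3 -c "
from h import *
plan([.5406,-.020,.1246],17.6);print(r.get_obs()['moment'])"
```

```text
t 10.5 pos [ 0.5403 -0.0199  0.1252] F [ 0.5 -0.  -0.7] w 0.0099 
 shift [0.0006 0.0003 0.0002] turn [-0.003 -0.    -0.   ] deg [-0.02 -0.   -0.  ]
[ 0.03037677 -0.07100552 -0.01505506]
```

Floor should be about 0.6 mm below. I'll seat it gently until there's contact.

Emit:
apply_moves --increments "0 0.001 0 0 0 0 0;0 0.001 0 0 0 0 0;0 0.001 0 0 0 0 0;0 0 0 0 0 0 0;0 0 0 0 0 0 0;0 0 0 0 0 0 0;0 0 0 0 0 0 0;0 0 0 0 0 0 0"

```text
clock: 11.3
tcp_pos: [0.541, -0.0198, 0.1245]
orientation: [0.982, 1.338, -0.979]
contact_force: [-5.9, 0.2, 19.8]
grip_width: 0.0093
```

It's on the floor (20 N at the expected height). Releasing and rising.

Emit:
apply_moves --increments "30 -0.001 0 0 0 0 0;30 0 0 0 0 0 0;30 0 0 0 0 0 0;30 0 0 0 0 0 0;30 0 0 0 0 0 0;30 -0.02 0 0 0 0 0;30 -0.04 0 0 0 0 0;30 -0.04 0 0 0 0 0"

```text
clock: 12.1
tcp_pos: [0.5395, -0.02, 0.2237]
orientation: [0.979, 1.34, -0.982]
contact_force: [0.5, 0.1, -0.8]
grip_width: 0.0297
```

```bash
python3 - <<'E'
from h import *
plan([.5665,.241,.25],1);rows([.5665,.241,.25],1,7)
s=grab('scene')
c=cv2.resize(s['color'][110:235,240:410],None,fx=4.6,fy=4.6,interpolation=2)
cv2.imwrite('pics/d5.png',c)
y=np.array([-np.sin(np.radians(17.6)),np.cos(np.radians(17.6)),0])
k=lambda p:tuple(np.round((np.array(proj(s,p))-[240,110]+.5)*4.6-.5,0))
print('head top ends if home',[k(np.array([.5403,-.0178,.142])+y*j) for j in(-.018,.018)])
E
```

```text
t 12.1 pos [ 0.5395 -0.02    0.2237] F [ 0.5  0.1 -0.8] w 0.0297 
 shift [-0.0266  0.1044 -0.2407] turn [2.41  0.003 0.019] deg [16.57  0.02  0.13]
-0.004 0.015 -0.034 0.8
-0.004 0.012 -0.036 0.8
-0.004 0.008 -0.037 0.8
-0.004 0.004 -0.037 0
-0.004 0.004 -0.037 0
-0.004 0.004 -0.037 0
-0.004 0.004 -0.037 0
head top ends if home [(np.float64(226.0), np.float64(289.0)), (np.float64(262.0), np.float64(233.0))]
```

View pics/d5.png

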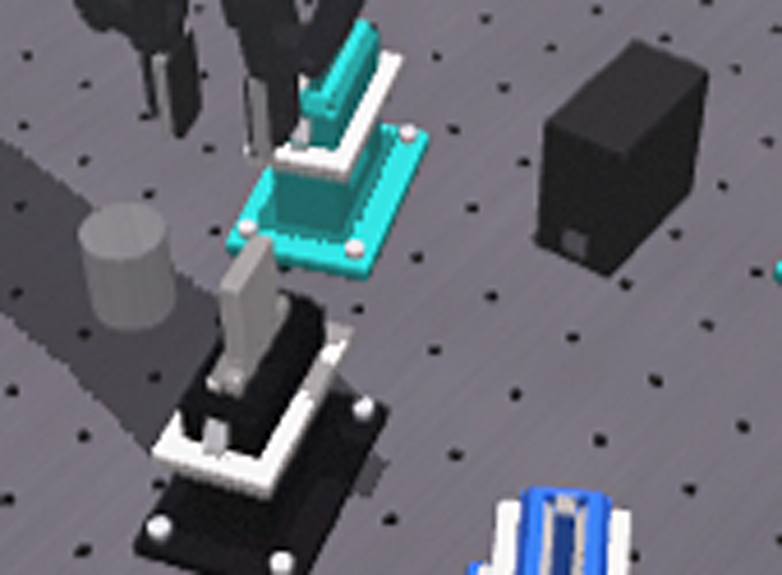

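Filter head stands upright at about (230,290)–(263,240), matching the predicted home position, so it is seated and released. The cover is undisturbed. I'll go above the cover.

Emit:
apply_moves --increments "66 -0.004 0.015 -0.034 0.8 0 0;66 -0.004 0.012 -0.036 0.8 0 0;66 -0.004 0.008 -0.037 0.8 0 0;66 -0.004 0.004 -0.037 0 0 0;66 -0.004 0.004 -0.037 0 0 0;66 -0.004 0.004 -0.037 0 0 0;66 -0.002 0.004 -0.035 0 0 0;66 0 0 0 0 0 0"

```text
clock: 12.95
tcp_pos: [0.5646, 0.2458, 0.2487]
orientation: [1.191, 1.224, -1.188]
contact_force: [-0.3, 1.1, -0.4]
grip_width: 0.0658
```

```bash
python3 -c "
from h import *
plan([.567,.2405,.062],1.2)"
```

```text
t 12.95 pos [0.5646 0.2458 0.2487] F [-0.3  1.1 -0.4] w 0.0658 
 shift [0.1866 0.0022 0.0059] turn [ 0.054 -0.022  0.001] deg [ 0.37 -0.15  0.  ]
```

Emit:
apply_moves --increments "66 0.02 0.001 0.003 0.05 -0.02 0;66 0.04 0.001 0.003 0 0 0;66 0.03 0 0 0 0 0;66 0 0 0 0 0 0;66 0 0 0 0 0 0;66 0 0 0 0 0 0;66 0 0 0 0 0 0;66 0 0 0 0 0 0"

```text
clock: 13.75
tcp_pos: [0.5682, 0.233, 0.1606]
orientation: [1.2, 1.213, -1.199]
contact_force: [0.3, 0.0, 0.1]
grip_width: 0.066
```

```bash
python3 -c "
from h import *
plan([.567,.2405,.062],1.2)"
```

```text
t 13.75 pos [0.5682 0.233  0.1606] F [0.3 0.  0.1] w 0.066 
 shift [ 0.0986 -0.0013 -0.0076] turn [-0.067  0.009 -0.017] deg [-0.46  0.06 -0.11]
```

Emit:
apply_moves --increments "66 0.01 -0.001 -0.004 -0.06 0 0;66 0.02 0 -0.004 0 0 0;66 0.02 0 0 0 0 0;66 0.02 0 0 0 0 0;66 0.015 0 0 0 0 0;66 0.01 0 0 0 0 0;66 0.003 0 0 0 0 0;66 0 0 0 0 0 0"

```text
clock: 14.55
tcp_pos: [0.5665, 0.2404, 0.0611]
orientation: [1.193, 1.217, -1.196]
contact_force: [0.5, -0.5, -0.8]
grip_width: 0.0663
```

```bash
python3 - <<'E'
from h import *
plan([.567,.2405,.062],1.2)
s=grab('scene')
c=cv2.resize(s['color'][70:190,330:440],None,fx=5,fy=5,interpolation=2)
cv2.imwrite('pics/d6.png',c)
E
```

```text
t 14.55 pos [0.5665 0.2404 0.0611] F [ 0.5 -0.5 -0.8] w 0.0663 
 shift [-0.0009  0.0005 -0.0001] turn [-0.008  0.021  0.001] deg [-0.06  0.14  0.01]
```

View pics/d6.png

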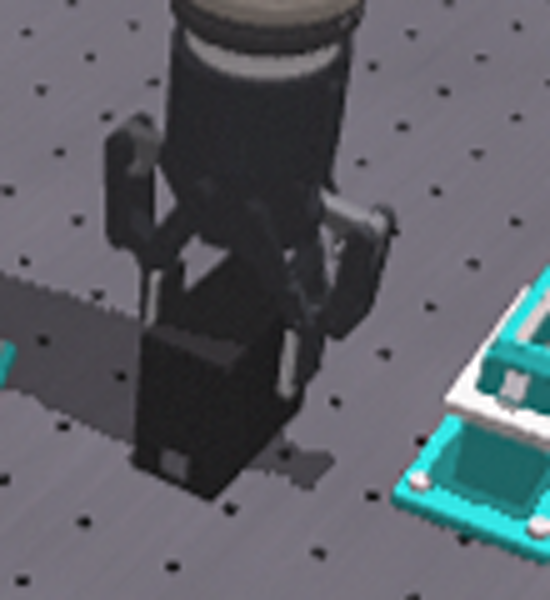

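Fingers straddle the cover's long sides (left finger about (150,290), right about (288,365)). Closing.

Emit:
apply_moves --increments "36 0 0 0 0 0 0;36 0 0 0 0 0 0;36 0 0 0 0 0 0;36 0 0 0 0 0 0;36 0 0 0 0 0 0;36 0 0 0 0 0 0;36 -0.002 0 0 0 0 0;36 0 0 0 0 0 0" --squeeze 60

```text
clock: 15.4
tcp_pos: [0.5662, 0.2404, 0.0633]
orientation: [1.193, 1.217, -1.196]
contact_force: [0.8, -0.0, -1.3]
grip_width: 0.0455
```

```bash
python3 -c "
from h import *
plan([.567,.2405,.062],1.2)"
```

```text
t 15.4 pos [0.5662 0.2404 0.0633] F [ 0.8 -0.  -1.3] w 0.0455 
 shift [ 0.0013  0.0008 -0.0001] turn [-0.007  0.02   0.001] deg [-0.05  0.14  0.01]
```

Emit:
apply_moves --increments "36 -0.01 0 0 0 0 0;36 -0.02 0 0 0 0 0;36 -0.04 0 0 0 0 0;36 -0.04 0 0 0 0 0;36 -0.04 0 0 0 0 0;36 -0.04 0 0 0 0 0;36 0 0 0 0 0 0;36 0 0 0 0 0 0"

```text
clock: 16.2
tcp_pos: [0.5665, 0.2409, 0.2543]
orientation: [1.194, 1.217, -1.194]
contact_force: [0.4, -0.8, -2.2]
grip_width: 0.0451
```

```bash
python3 -c "
from h import *
plan([.5401,-.0178,.25],17.6);rows([.5401,-.0178,.25],17.6,7)"
```

```text
t 16.2 pos [0.5665 0.2409 0.2543] F [ 0.4 -0.8 -2.2] w 0.0451 
 shift [ 0.0046 -0.0316  0.2581] turn [-2.393  0.011 -0.011] deg [-16.45   0.08  -0.07]
0.001 -0.005 0.037 -0.8
0.001 -0.008 0.036 -0.8
0.001 -0.011 0.035 -0.8
0.001 -0.015 0.034 0
0.001 -0.015 0.034 0
0.001 -0.015 0.034 0
0.001 -0.015 0.034 0
```

Emit:
apply_moves --increments "36 0 -0.005 0.037 -0.8 0 0;36 0 -0.008 0.036 -0.8 0 0;36 0 -0.011 0.035 -0.8 0 0;36 0 -0.015 0.034 0 0 0;36 0 -0.015 0.034 0 0 0;36 0 -0.015 0.034 0 0 0;36 0 -0.013 0.031 0 0 0;36 0 0 0 0 0 0"

```text
clock: 17.0
tcp_pos: [0.5379, -0.0198, 0.2525]
orientation: [0.981, 1.336, -0.99]
contact_force: [0.2, 0.6, -1.3]
grip_width: 0.0454
```

```bash
python3 -c "
from h import *
plan([.5401,-.0178,.22],17.6)"
```

```text
t 17.0 pos [ 0.5379 -0.0198  0.2525] F [ 0.2  0.6 -1.3] w 0.0454 
 shift [ 0.0325  0.0028 -0.0014] turn [-0.062  0.032  0.038] deg [-0.43  0.22  0.26]
```

Emit:
apply_moves --increments "36 0.01 0.001 0 0 0 0;36 0.01 0 0 0 0 0;36 0.01 0 0 0 0 0;36 0 0 0 0 0 0;36 0 0 0 0 0 0;36 0 0 0 0 0 0;36 0 0 0 0 0 0;36 0 0 0 0 0 0"

```text
clock: 17.8
tcp_pos: [0.5412, -0.0135, 0.2242]
orientation: [0.978, 1.337, -0.98]
contact_force: [-0.2, 0.1, -0.3]
grip_width: 0.0452
```

```bash
python3 - <<'E'
from h import *
plan([.5401,-.0178,.22],17.6)
s=grab('scene');g=grab('top')
c=cv2.resize(s['color'][95:235,240:350],None,fx=4.2,fy=4.2,interpolation=2)
cv2.imwrite('pics/d7.png',np.clip(c.astype(float)*1.6,0,255).astype(np.uint8))
t=r.get_obs()['tcp_pos'];M=R.from_euler('z',17.6,degrees=True)
k=lambda p:tuple(np.round((np.array(proj(s,p))-[240,95]+.5)*4.2-.5,0))
print('rim corners',[k(t+M.apply([i*.023,j*.0435,-.061])) for i in(1,-1) for j in(1,-1)])
E
```

```text
t 17.8 pos [ 0.5412 -0.0135  0.2242] F [-0.2  0.1 -0.3] w 0.0452 
 shift [ 0.0042 -0.0024  0.0037] turn [ 0.008  0.019 -0.001] deg [ 0.05  0.13 -0.  ]
rim corners [(np.float64(312.0), np.float64(213.0)), (np.float64(235.0), np.float64(338.0)), (np.float64(219.0), np.float64(192.0)), (np.float64(136.0), np.float64(313.0))]
```

View pics/d7.png

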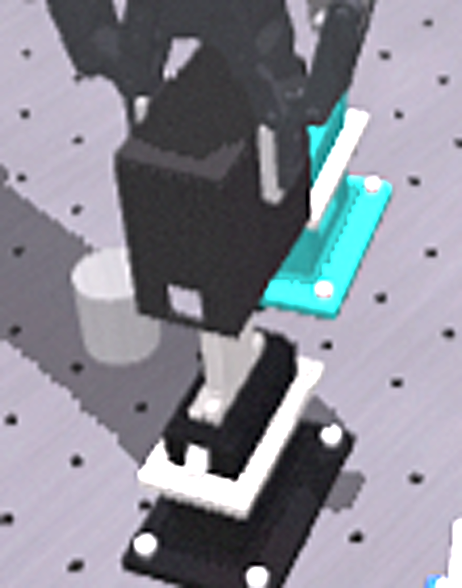

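```bash
python3 -c "
from h import *
plan([.5406,-.0192,.19],17.6)"
```

```text
t 17.9 pos [ 0.5411 -0.0135  0.2241] F [-0.6 -0.7 -0.8] w 0.0454 
 shift [ 0.0341 -0.0022  0.0052] turn [0.007 0.019 0.001] deg [0.05 0.13 0.01]
```

Emit:
apply_moves --increments "36 0.002 -0.001 0.003 0 0 0;36 0.003 -0.001 0.003 0 0 0;36 0.003 0 0 0 0 0;36 0.004 0 0 0 0 0;36 0 0 0 0 0 0;36 0 0 0 0 0 0;36 0 0 0 0 0 0;36 0 0 0 0 0 0"

```text
clock: 18.7
tcp_pos: [0.541, -0.0199, 0.212]
orientation: [0.978, 1.338, -0.98]
contact_force: [-0.2, -0.2, -1.1]
grip_width: 0.0457
```

```bash
python3 -c "
from h import *
plan([.5406,-.0192,.16],17.6)"
```

```text
t 18.7 pos [ 0.541  -0.0199  0.212 ] F [-0.2 -0.2 -1.1] w 0.0457 
 shift [ 0.052  -0.0002 -0.0009] turn [0.008 0.019 0.004] deg [0.06 0.13 0.03]
```

Emit:
apply_moves --increments "36 0.007 0 -0.001 0 0.02 0;36 0.008 0 0 0 0 0;36 0.008 0 0 0 0 0;36 0.008 0 0 0 0 0;36 0.008 0 0 0 0 0;36 0.008 0 0 0 0 0;36 0 0 0 0 0 0;36 0 0 0 0 0 0"

```text
clock: 19.5
tcp_pos: [0.5406, -0.0191, 0.1647]
orientation: [0.979, 1.34, -0.98]
contact_force: [-0.5, -0.1, -1.0]
grip_width: 0.0453
```

```bash
python3 - <<'E'
from h import *
plan([.5406,-.0192,.15],17.6)
# numeric check: lower-near rim edge of the cover against the flange in the scene view
s=grab('scene');t=r.get_obs()['tcp_pos'];M=R.from_euler('z',17.6,degrees=True)
gray=s['color'].mean(2)
for i in(-.015,.0,.015):
  pass
# cover short-wall (-y) window blob (bright on black) vs catch tongue blob
m=((gray>95)&(s['color'].max(2).astype(int)-s['color'].min(2)<40)).astype(np.uint8)
x,y=map(int,proj(s,t+M.apply([0,-.0435,-.05])))
n,l,st,c=cv2.connectedComponentsWithStats(m[y-14:y+30,x-14:x+14])
print((x,y),[(st[q].tolist(),(c[q]+[x-14,y-14]).round(1).tolist()) for q in range(1,n) if 4<st[q,4]<150])
print('flange -y edge mid',proj(s,[*(M.apply([0,-.05,0])[:2]+[.5401,-.0178]),.066],),'catch',proj(s,[*(M.apply([0,-.040,0])[:2]+[.5401,-.0178]),.078]))
for q in range(y-16,y+32,2): print(q,gray[q,x-22:x+24:2].astype(int))
E
```

```text
t 19.5 pos [ 0.5406 -0.0191  0.1647] F [-0.5 -0.1 -1. ] w 0.0453 
 shift [0.0147 0.     0.0001] turn [0.006 0.    0.009] deg [0.04 0.   0.06]
(284, 192) [([15, 12, 3, 5, 12], [286.2, 192.1])]
flange -y edge mid (np.float64(285.27594763037064), np.float64(211.38991204703365)) catch (np.float64(286.85270316583956), np.float64(203.71455713372063))
176 [108 107 107 106 110  30  33  32  31  32  33  31  30  30  32  30  30  31
  33  33  32  33  32]
178 [109 107 108 105 108  35  31  32  32  32  31  32  31  34  34  35  31  30
  31  31  28  31  31]
180 [ 87 109 111 107 107  44  31  32  31  34  34  31  33  32  33  33  31  34
  31  33  34  31  29]
182 [74 72 78 79 77 42 33 32 30 33 31 31 32 29 35 32 33 33 32 31 33 30 24]
184 [72 74 74 74 74 55 32 32 35 34 33 32 31 32 33 31 32 30 31 34 31 31 16]
186 [75 72 73 73 74 76 31 32 32 29 30 34 32 33 31 32 30 33 33 31 32 23 17]
188 [73 73 73 74 74 77 31 32 32 31 42 32 30 32 31 32 34 31 34 30 30 16 14]
190 [ 74  73  74  76  75  78  34  31  31  30  73  23 100  49  31  30  33  31
  32  33  20  18   9]
192 [ 75  75  75  74  74  45  30  32  31  32  27  38 148 
[... 826 characters left out ...]
44  18]
210 [122 121 124 124 123 110 128 143 178 220 251 249 249 250 244 249 249 145
 249 249  97  20  16]
212 [120 125 122 122 122 124 126  92  86 131 127 173 216 245 249 247 247 246
 248 159  30  19  16]
214 [123 124 123 122 124 126  58 112  26  16  62  80 114 130 138 173 222 251
 251  74  22  14  25]
216 [123 122 121 124 123 126  86  40  30  20  16  15  15  25  58  84 137 131
 140  23  21  23  23]
218 [122 122 125 123 122 123  89  27  28  22  19  23  21  19  20  15  11  63
  62  17  19  24  23]
220 [121 125 123 123 123 127  32  29  26  24  18  22  21  19  21  21  22  21
  17  21  26  23  32]
222 [124 123 123 122 123  41 176  73  21  24  22  20  20  21  21  19  19  18
  20  15  26  30  31]
```

Emit:
apply_moves --increments "36 0.002 0 0 0 0 0;36 0.002 0 0 0 0 0;36 0.002 0 0 0 0 0;36 0.002 0 0 0 0 0;36 0.002 0 0 0 0 0;36 0.002 0 0 0 0 0;36 0 0 0 0 0 0;36 0 0 0 0 0 0"

```text
clock: 20.35
tcp_pos: [0.5405, -0.019, 0.1528]
orientation: [0.979, 1.34, -0.98]
contact_force: [0.7, 0.4, -1.8]
grip_width: 0.0457
```

```bash
python3 -c "
from h import *
plan([.5406,-.0192,.147],17.6);print(r.get_obs()['moment'])"
```

```text
t 20.35 pos [ 0.5405 -0.019   0.1528] F [ 0.7  0.4 -1.8] w 0.0457 
 shift [0.0058 0.     0.0002] turn [ 0.007 -0.001  0.007] deg [ 0.05 -0.01  0.05]
[ 0.01991038 -0.00381932 -0.00139441]
```

Rim is at about 0.092, past the bevel, with no contact. I'll go on to just above the catches.

Emit:
apply_moves --increments "36 0.002 0 0 0 0 0;36 0.002 0 0 0 0 0;36 0.002 0 0 0 0 0;36 0.001 0 0 0 0 0;36 0.001 0 0 0 0 0;36 0.001 0 0 0 0 0;36 0 0 0 0 0 0;36 0 0 0 0 0 0"

```text
clock: 21.15
tcp_pos: [0.5406, -0.019, 0.1439]
orientation: [0.979, 1.34, -0.98]
contact_force: [-0.3, 0.8, -0.6]
grip_width: 0.0452
```

```bash
python3 -c "
from h import *
plan([.5406,-.0192,.147],17.6);print(r.get_obs()['moment'])"
```

```text
t 21.15 pos [ 0.5406 -0.019   0.1439] F [-0.3  0.8 -0.6] w 0.0452 
 shift [-0.0031 -0.0001  0.0002] turn [ 0.008 -0.001  0.006] deg [ 0.05 -0.    0.04]
[ 0.01851726 -0.01955364 -0.00121811]
```

Emit:
apply_moves --increments "36 0.001 0 0 0 0 0;36 0.001 0 0 0 0 0;36 0.001 0 0 0 0 0;36 0.001 0 0 0 0 0;36 0.001 0 0 0 0 0;36 0.001 0 0 0 0 0;36 0 0 0 0 0 0;36 0 0 0 0 0 0" --squeeze 90

```text
clock: 21.95
tcp_pos: [0.5416, -0.0188, 0.1386]
orientation: [0.98, 1.338, -0.978]
contact_force: [-0.5, 0.2, 4.8]
grip_width: 0.0449
```

```bash
python3 -c "
from h import *
plan([.5406,-.0192,.1273],17.6);print(r.get_obs()['moment'])"
```

```text
t 21.95 pos [ 0.5416 -0.0188  0.1386] F [-0.5  0.2  4.8] w 0.0449 
 shift [ 0.0113 -0.001   0.0001] turn [ 0.007  0.001 -0.013] deg [ 0.05  0.01 -0.09]
[0.09105634 0.00525346 0.01189718]
```

Emit:
apply_moves --increments "36 0.001 0 0 0 0 0;36 0.001 0 0 0 0 0;36 0.001 0 0 0 0 0;36 0.001 0 0 0 0 0;36 0.001 0 0 0 0 0;36 0 0 0 0 0 0;36 0 0 0 0 0 0;36 0 0 0 0 0 0"

```text
clock: 22.75
tcp_pos: [0.5413, -0.0187, 0.1331]
orientation: [0.979, 1.339, -0.979]
contact_force: [3.7, 0.6, 1.4]
grip_width: 0.0451
```

```bash
python3 -c "
from h import *
plan([.5406,-.0192,.1273],17.6);print(r.get_obs()['moment'])"
```

```text
t 22.75 pos [ 0.5413 -0.0187  0.1331] F [3.7 0.6 1.4] w 0.0451 
 shift [ 0.0058 -0.0008  0.0002] turn [ 0.01   0.003 -0.007] deg [ 0.07  0.02 -0.05]
[ 0.35574467 -0.8793091  -0.01878836]
```

Emit:
apply_moves --increments "36 0.001 0 0 0 0 0;36 0.001 0 0 0 0 0;36 0.001 0 0 0 0 0;36 0.001 0 0 0 0 0;36 0.001 0 0 0 0 0;36 0 0 0 0 0 0;36 0 0 0 0 0 0;36 0 0 0 0 0 0"

```text
clock: 23.55
tcp_pos: [0.5398, -0.0192, 0.1284]
orientation: [0.979, 1.341, -0.981]
contact_force: [-5.2, -0.2, 8.4]
grip_width: 0.0449
```

```bash
python3 -c "
from h import *
plan([.5406,-.0192,.1273],17.6);print(r.get_obs()['moment'])"
```

```text
t 23.55 pos [ 0.5398 -0.0192  0.1284] F [-5.2 -0.2  8.4] w 0.0449 
 shift [0.0011 0.0008 0.0003] turn [ 0.004 -0.009  0.017] deg [ 0.03 -0.06  0.12]
[-0.02892195  0.9856726  -0.04516963]
```

Emit:
apply_moves --increments "36 0.001 0 0 0 0 0;36 0.001 0 0 0 0 0;36 0 0 0 0 0 0;36 0 0 0 0 0 0;36 0 0 0 0 0 0;36 0 0 0 0 0 0;36 0 0 0 0 0 0;36 0 0 0 0 0 0"

```text
clock: 24.35
tcp_pos: [0.5397, -0.0193, 0.1283]
orientation: [0.98, 1.342, -0.98]
contact_force: [-13.4, 1.6, 28.7]
grip_width: 0.0453
```

```bash
python3 -c "
from h import *
plan([.5406,-.0192,.1273],17.6);print(r.get_obs()['moment'])"
```

```text
t 24.35 pos [ 0.5397 -0.0193  0.1283] F [-13.4   1.6  28.7] w 0.0453 
 shift [0.001  0.0008 0.0002] turn [ 0.003 -0.019  0.014] deg [ 0.02 -0.13  0.1 ]
[-0.05791737  2.61239572  0.03625607]
```

```bash
python3 - <<'E'
from h import *
s=grab('scene');gray=s['color'].mean(2);M=R.from_euler('z',17.6,degrees=True);H=np.array([.5401,-.0178,0])
P=lambda p:np.round(proj(s,M.apply(p)+H)+np.array([.4,.5]),1)
for x in(-.018,-.009,0,.009,.018):
  e=P([x,-.0435,.066]);u=int(round(e[0])); v=int(round(e[1]))
  print('rim -y x',x,e,'gray v-4..v+6',gray[v-4:v+7,u].astype(int))
for y in(-.035,-.015,.02,.04):
  e=P([.023,y,.066]);u=int(round(e[0])); v=int(round(e[1]))
  print('rim +x y',y,e,gray[v-4:v+7,u].astype(int))
w=P([0,-.0435,.078]);u,v=w.astype(int);print('window',w);print(gray[v-6:v+7,u-6:u+7].astype(int))
plan([.5406,-.0192,.1273],17.6)
E
```

```text
rim -y x -0.018 [278.8 207.2] gray v-4..v+6 [ 32  31  28  17 209 253 251 218 141 114  60]
rim -y x -0.009 [282.9 208.4] gray v-4..v+6 [ 14   8  23  21  94 248 252 215 135 113  61]
rim -y x 0 [287.1 209.5] gray v-4..v+6 [180 141  57  73 249 252 218 132 123  72  15]
rim -y x 0.009 [291.2 210.7] gray v-4..v+6 [ 30  29  25  74 253 252 245 175 130  84  29]
rim -y x 0.018 [295.5 211.9] gray v-4..v+6 [ 28  29  25  12 209 248 251 200 130 116  62]
rim +x y -0.035 [299.5 209.4] [ 13 135 253 255 255 251 216 157 119  74  40]
rim +x y -0.015 [303.5 202.3] [ 16 109 253 255 255 251 216 153 111  74  43]
rim +x y 0.02 [310.  190.5] [ 22  17  82 156 174 174 165 143 127 107  71]
rim +x y 0.04 [313.6 184. ] [127 161 172 172 174 153 127 116 117 119 121]
window [286.5 205.5]
[[ 32  34  34  29  34  33  32  31  34  30  32  31  32]
 [ 33  32  29  31  30  30  32  30  34  32  31  33  30]
 [ 33  30  28  31  27  29  30  29  29  31  32  34  34]
 [ 32  31  29  22  65  90  92  51  27  29  31  28  32]
 [ 33  33  30  12  94 122 122 116 117  59  33  30  32]
 [ 31  30  30  14 100 124 124 128 133  72  34  28  32]
 [ 30  33  30   8 174 127 170 131 128  74  36  28  31]
 [ 24  28  29  23 166 175 191 180 132  74  35  28  34]
 [ 77  15  16  21  83 106 119 141 134  66  33  30  33]
 [249 252 216  94  43  12  31  57  80  53  29  29  32]
 [252 252 252 248 250 212 205  73  20  24  22  25  26]
 [219 245 252 252 252 250 252 249 252 215  74  74  25]
 [133 174 199 215 245 245 251 252 252 252 249 253 215]]
t 24.4 pos [ 0.5398 -0.0192  0.1283] F [-12.8   1.9  30.1] w 0.0452 
 shift [0.001  0.0008 0.0002] turn [ 0.003 -0.019  0.014] deg [ 0.02 -0.13  0.1 ]
```

```bash
python3 -c "
from h import *
r.hand_in(); o=r.get_obs(); print(o['clock'],o['tcp_pos'],o['contact_force'])"
```

```text
the job is handed in; nothing more can be done
the job is handed in; nothing more can be done
```

I put the broad-headed filter slide fully down in the black holder's slot and let go of it. The dust cover is on over it, and I handed the job in with the gripper still pressing the cover down. No verdict is reported, so what follows rests on my own last checks.

- **Filter:** it met the slot floor with about 20 N at the expected height. After release, a picture showed it upright, with its head within about a millimetre or two of the predicted home position.
- **Cover:** the pressing force rose to about 5 N and had dropped when the tool stood about 5 mm above the stop. The cover then met a hard stop, and I was pressing with about 29–30 N at the end. The tool is within 0.2° of level.
- **Final camera check (pixel values only, since my picture allowance was used up):** the rim on the -y side sits on the flange along its whole width. The steel catch fills the cover's window on that side.

Some checks were weaker or did not quite agree:

- **Stop height:** the cover stopped about 1 mm higher than my estimate, which I put down to uncertainty in how the cover was gripped.
- **Sideways position:** the +x rim edge looked about 2 mm inward of the prediction, within the 5 mm allowed.
- **Sideways force:** there was about 13 N sideways force while pressing.
- **The +y catch:** it could not be seen, so I infer it has snapped from the rim being down and level.

I did not touch the spare slide, lens mount, steel post or screwdriver, but took no final measurement of where they stand. The job took about 24.5 s of the 66 s allowed.

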